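# Free a rubber mould from its screw clamp

### The job

Free the red rubber mould from the screw clamp without gripping or lifting anything. With a light fingertip, roll the knurled handwheel counter-clockwise (seen from above) by two full turns while the mould stays put; then draw the mould with a fingertip out of the clamp's open front until all of it is clear of the pressing plate and it lies flat on the clamp's base. Leave the spare mould, the powder jar and the wax tub where they are.

Things in the scene. Friction and masses are not known exactly. Their poses are not given: they have to be found in the camera images.
- mould_clamp: Fixed screw clamp, bolted to the bench. Origin: on the screw axis at bench height; z up; its -x is the open front, facing the robot more or less. Flat aluminium base 10 mm thick, x = -150 to 50, y = -55 to 55 mm. Two columns 14 mm thick at x = 0, y = +-40 mm carry the bridge. A back stop stands at x = 33 to 39 mm, up to z = 26 mm.
- bridge_top (a point): Middle of the top of the clamp's blue bridge, on the screw axis, 65 mm above the bench, straight under the wheel. The bridge is 28 mm along the clamp's x, 104 mm along its y and 12 mm thick. 4 mm of air between it and the wheel when tight, 10 mm after two turns.
- handwheel (a joint): Turn of the handwheel, rad: 0 at the start (tight), grows counter-clockwise seen from above (loosening); a full turn is 6.283, end stop at three turns. Friction about 0.07 N m (2.5 N at the rim); it does not coast and stays where left. Each turn lifts wheel and screw by 3 mm. A light push of 5 to 10 N drives it; 40 N or more counts as gripping.
- wheel_center (a point): Centre of the top face of the knurled aluminium handwheel, on its vertical axis; 85 mm above the bench when tight, 91 mm after two turns. The wheel is 16 mm thick and 60 mm across its 24 upright ribs, which stand 2 mm proud of the rim and catch a fingertip. A hub stands 4 mm above the top face.
- wheel_mark (a point): Middle of the yellow bar painted on the wheel's dark top face, 16.5 mm from the axis; it turns with the wheel and points to the clamp's front (-x) at the start. Shows the turns.
- mould: Red rubber mould, loose, 80 (x) x 50 (y) x 24 mm high, 0.1 to 0.2 kg; origin: centre of its underside. It lies on the base under the plate, x nearly along the clamp's, centre 15 to 25 mm in front of the screw axis: its front 35 to 45 mm stick out, the top there (34 mm above the bench) bare. It slides on the base (friction 0.3); a fingertip pressed on its top at 5 to 15 N grips better; 40 N is too hard.
- plate_front (a point): Middle of the lower front edge of the steel pressing plate (40 x 46 x 6 mm) under the bridge, 20 mm in front of the screw axis, 34 mm above the bench when tight. The plate is sprung: it presses the mould (35 N at first) through most of the first turn, then lifts off; 3.5 mm clear after two turns.
- spare_mould: Bystander: loose pink rubber mould, 74 x 48 x 28 mm, lying on the bench beside the clamp; origin at the centre of its underside.
- powder_jar: Bystander: loose closed jar of mould powder, 48 mm across, 68 mm high, standing beside the clamp; origin at the centre of its underside.
- wax_tub: Bystander: loose white tub of pink wax pieces, 72 mm across the rim, 40 mm high, beside the clamp; origin at the centre of its underside.
Not all that is in view belongs to the job. What is shaped like the mould but purple or yellow is not meant.

How it is judged:
By the outcome, as a careful person would: the job done as asked, in the order asked, and still so for the second after the job is handed in, with the robot touching nothing.
It also fails if it takes over 64 s, if anything falls off the work surface, if the arm or the gripper's body presses on something with over 40 N, if the wrist force passes 120 N, or if a joint passes its speed limit or range.

### The arm

A 6-joint arm with a two-finger parallel gripper is mounted at the origin on the work surface. World frame = base frame: x ahead of the robot, y to its left, z up, the work surface at z = 0. Lengths are in m, angles in degrees, forces in N, time in s.
With the tool pointing down it reaches from about 0.35 to 0.875 m from the base axis. Payload 4.2 kg.
Tool frame: the origin (TCP) lies midway between the tips of the shut fingers; the grasp point (between the pads) lies 19 mm behind it; x points along the fingers, y is the direction in which the jaws open and shut, and the axes are right-handed (so a half turn about x gives the same grasp; the last joint's range is limited). The gripper opens to 87 mm and grips with 3 to 60 N. Pads are 19 mm wide; open, the fingers measure 117 mm over their backs; the gripper's body (75 mm by 190 mm) begins 51 mm behind the grasp point.
Start: joints at [-49.87, 22.042, 0.453, 0, -68.411, -14.817], TCP at [0.267, -0.565, 0.223] pointing down, gripper open.
Joint ranges: [-179.83, 179.83], [-69.29, 118.12], [-61.27, 80.66], [-181.25, 117.63], [-171.15, -9.14], [-177.46, 177.46]. Speed limits (degrees/s): [159.86, 159.86, 180, 180, 180, 180].

### API

Orientations are given as a 3x3 rotation matrix whose columns are the frame's x, y, z axes.
In Python, from station import r gives the robot as it stands.
- The arm moves only by the tool play_rows, never from a script. Its argument "plan" is a list that holds one entry, the list of rows, each a list of 6 numbers: the shift along the tool's x, y, z in cm, then the turn, a rotation vector about the tool's x, y, z in units of 10 degrees (1.0 is 10 degrees). A call has 1 to 5 rows; each row is the pose to reach, as a shift and turn from the pose commanded when the call began, along the tool's axes at that moment; what a row does not reach only later rows make up. A row lasts 1/8 s, in which the tool goes at most 62.5 mm and 10.7 degrees, less where a joint would pass 70% of its speed; a pose out of reach is approached as far as the arm can. A call with a gripper value outside its range is refused whole. "hand" is the opening, from 0 (shut) to 1 (fully open), set as the call begins (left out, the last holds). The fingers move at their own pace and stop on an object; the grip force is fixed at half the most. Time passes only in rows, so rows that repeat a pose let the fingers close. It gives the time, the measured TCP pose, the force and the opening at its end, in the units of the state.
- r.sense(): the state, without advancing time (a new reading comes with each control period).
- r.capture(name): name is "side" or "top"; returns (picture, depth): 384x512x3 uint8, blue, green, red; 384x512 float32, m along the optical axis (not along the pixel's ray), 0 where there is no reading.
- r.get_calibration(name): a dict with "vfov" (degrees; the focal length in pixels is half the picture's height over the tangent of half this angle, whatever the lens; pixels are square), "cx", "cy" (the principal point, pixels), "rvec" (rotation vector, rad) and "tvec" (3), from world to camera coordinates, as OpenCV has them. Camera axes: x right, y down, z forward; pixel columns grow to the right and rows downward; lengths in m; the calibration is good to about 2 mm. A picture is of the moment at which its call begins. get_calibration takes no time and is no camera call.
- r.finish_job(): hands the job in, once; it reports no verdict.
The state is a dict: "time_s": time; "joints": joint angles; "joint_velocities": joint speeds; "effort": joint torques, N m; "tcp_pos": TCP position; "ee_rot": TCP orientation; "wrist_force": force on the tool from outside, world axes, zero at the start; "moment": the same for the moment, N m; "gripper_width": opening from 0.0 (shut) to 1.0 (fully open).
Only numpy, scipy, OpenCV 4.12 (cv2) and the standard library are available. Lean on these libraries where they do the work, as an engineer would, in place of code of your own. Each camera call takes 0.05 s, during which the arm holds its last target.

## Working session

There is one attempt and no reset: what is moved stays moved. The work goes in short steps, Python scripts to look and compute and a tool call to move; the robot and the scene stay as the last step left them, time stands still between calls to the robot, and variables do not carry over. Pictures are saved under pics/ and viewed, and the job is handed in when it is done.

Besides the shell and the picture viewer there is one more tool, called after "Call:" as name(argument=value, ...) on one line, values as JSON. play_rows: Moves the arm, as the interface text tells. Its arguments: {"type":"object","properties":{"plan":{"type":"array","items":{"type":"array","items":{"type":"array","items":{"type":"number"}}}},"hand":{"type":"number"}},"required":["plan"]}

```bash
ls; mkdir -p pics; python3 - <<'E'
from station import r
import cv2
print(r.sense())
for n in("side","top"):
    p,d=r.capture(n); cv2.imwrite(f"pics/{n}0.png",p); print(n,r.get_calibration(n))
    import numpy as np; np.save(f"{n}0.npy",d)
E
```

```text
pics
{'time_s': 0.0, 'joints': array([-4.98718193e+01,  2.20900543e+01,  3.79097982e-01, -3.03288095e-02,
       -6.84107323e+01, -1.48175582e+01]), 'joint_velocities': array([ 0.06343471,  0.04058521, -0.08648514,  0.00632476, -0.01155846,
       -0.00312101]), 'effort': array([ 1.87420324e-04, -3.90667212e+01,  1.87407696e+01,  4.21995699e+00,
        1.11108623e-02, -1.34259126e-04]), 'tcp_pos': array([ 0.26697376, -0.56443538,  0.22145893]), 'ee_rot': array([[-9.92460234e-04, -4.27347835e-01,  9.04086745e-01],
       [ 1.94110490e-03,  9.04084664e-01,  4.27348982e-01],
       [-9.99997624e-01,  2.17905408e-03, -6.77411030e-05]]), 'wrist_force': array([ 0.53000543,  0.19612429, -0.19801702]), 'moment': array([-0.04921526, -0.00596112,  0.07684685]), 'gripper_width': 1.0014521363952458}
side {'vfov': 43.31328780020639, 'cx': 251.84868677003644, 'cy': 192.62865385931204, 'rvec': array([ 0.56515505, -2.61975453,  1.20861289]), 'tvec': array([0.55173267, 0.14742691, 0.88620276])}
top {'vfov': 44.6656431698721, 'cx': 249.13590537040483, 'cy': 195.33194711377482, 'rvec': array([ 2.17307751, -2.11467908,  0.15081837]), 'tvec': array([0.05692462, 0.58943648, 0.90881162])}
```

View pics/side0.png

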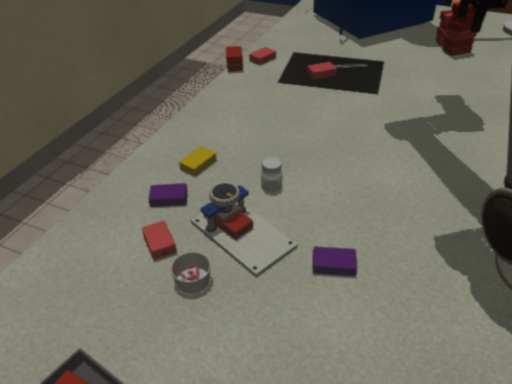

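View pics/top0.png

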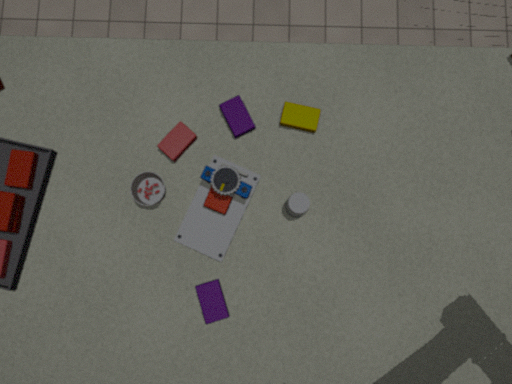

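The side view shows the clamp at about (235,220), with the red mould under its blue bridge at (235,225). The pink spare is at (158,238), the wax tub at (191,272) and the jar at (271,172). The top view shows the wheel at (225,181), mould (218,202), base centre (217,208), spare (178,141), tub (149,190) and jar (298,204). The purple and yellow blocks, and the red ones in the tray, are decoys.

```bash
cat > h.py <<'E'
import numpy as np, cv2
from station import r
class Cam:
    def __init__(s,n):
        c=r.get_calibration(n); s.f=192/np.tan(np.radians(c['vfov']/2)); s.cx,s.cy=c['cx'],c['cy']
        s.R=cv2.Rodrigues(np.array(c['rvec']))[0]; s.t=np.array(c['tvec']); s.o=-s.R.T@s.t
    def ray(s,uv):
        uv=np.atleast_2d(np.asarray(uv,float)); d=np.c_[(uv[:,0]-s.cx)/s.f,(uv[:,1]-s.cy)/s.f,np.ones(len(uv))]
        return d@s.R
    def plane(s,uv,z):
        d=s.ray(uv); return s.o+d*((z-s.o[2])/d[:,2])[:,None]
    def pix(s,P):
        c=np.atleast_2d(P)@s.R.T+s.t; return np.c_[s.f*c[:,0]/c[:,2]+s.cx,s.f*c[:,1]/c[:,2]+s.cy]
    def cloud(s,d):
        v,u=np.mgrid[:384,:512]; uv=np.c_[u.ravel(),v.ravel()]
        return (s.o+s.ray(uv)*d.ravel()[:,None]).reshape(384,512,3)
def mask(hsv,lo,hi): return cv2.inRange(hsv,np.array(lo),np.array(hi))
def crop(p,x0,y0,x1,y1,k,fn): cv2.imwrite(fn,cv2.resize(p[y0:y1,x0:x1],None,fx=k,fy=k,interpolation=cv2.INTER_CUBIC))
E
python3 - <<'E'
from h import *
T=Cam("top");S=Cam("side");print(T.o,S.o,T.f,S.f)
p=cv2.imread("pics/top0.png");s=cv2.imread("pics/side0.png")
a=cv2.resize(p[125:265,120:320],None,fx=4,fy=4,interpolation=cv2.INTER_CUBIC)
b=cv2.resize(s[150:290,130:310],None,fx=4,fy=4,interpolation=cv2.INTER_CUBIC)
cv2.imwrite("pics/c_top0.png",a);cv2.imwrite("pics/c_side0.png",b)
c=T.cloud(np.load("top0.npy"))
hs=cv2.cvtColor(p,cv2.COLOR_BGR2HSV)
for (u,v) in [(225,181),(219,204),(205,220),(300,250),(298,204),(178,141),(212,300)]: print((u,v),c[v,u],hs[v,u])
E
```

```text
[0.45026102 0.06679242 0.98459033] [0.241233   0.75380304 0.69648158] 467.38157642170006 483.53944222232406
(225, 181) [0.60847335 0.12058294 0.08538057] [162  28  45]
(219, 204) [0.56918549 0.13419809 0.03522986] [  4 186 111]
(205, 220) [0.53789993 0.16409257 0.00935933] [ 50   7 117]
(300, 250) [ 0.481295   -0.03653713 -0.00193994] [ 25  27 112]
(298, 204) [ 0.56963091 -0.02444952  0.06553726] [100  13 117]
(178, 141) [0.70061064 0.22545455 0.03072696] [  1 115 113]
(212, 300) [0.37560394 0.14201074 0.02289456] [143 193  86]
```

View pics/c_top0.png

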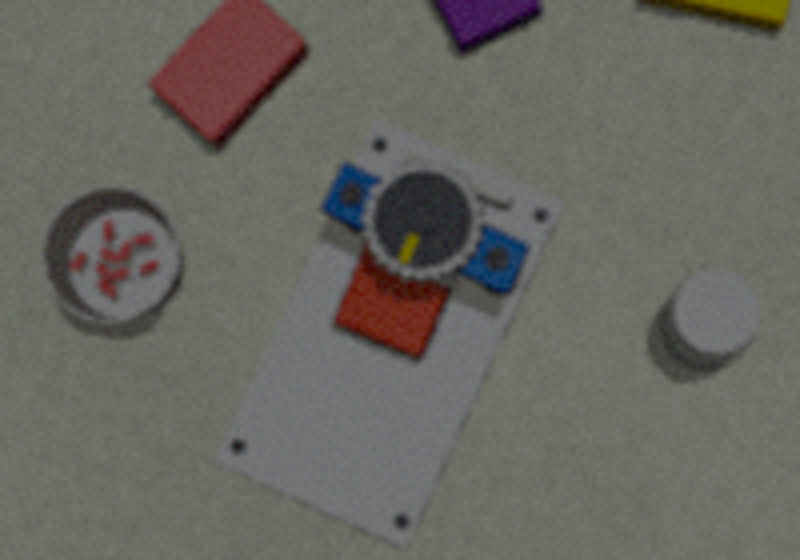

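View pics/c_side0.png

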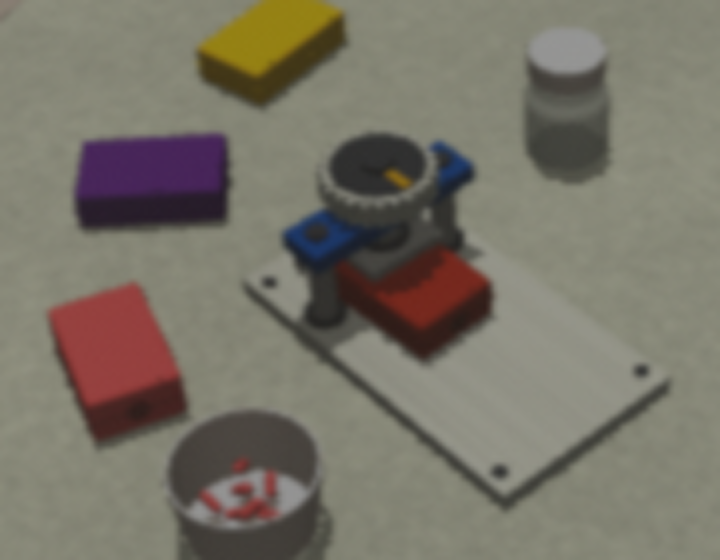

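The enlarged crops confirm that the mould to use is the red block under the plate, at top crop (395,310), which is pixel (219,202). The pink block beside the tub is the spare, and the purple and yellow ones don't fit the description. Next I measure the clamp frame, the wheel and the mould.

```bash
python3 - <<'E'
from h import *
T=Cam("top");S=Cam("side")
p=cv2.imread("pics/top0.png");s=cv2.imread("pics/side0.png")
# base screws
uv=np.array([[380,145],[540,215],[402,521],[238,446]])/4+[120,125]-.4
q=T.plane(uv,0.010); print("screws",q[:,:2].round(4).tolist())
ctr=q.mean(0); ax=(q[0]+q[1]-q[2]-q[3])[:2]; yaw=np.degrees(np.arctan2(ax[1],ax[0])); print("yaw",yaw,"base ctr",ctr)
e=ax/np.linalg.norm(ax); print("axis from base",ctr[:2]+0.05*e)
hsT=cv2.cvtColor(p,cv2.COLOR_BGR2HSV);hsS=cv2.cvtColor(s,cv2.COLOR_BGR2HSV)
def big(m,near):
    n,l,st,c=cv2.connectedComponentsWithStats(m); i=1+np.argmin(np.hypot(*(c[1:]-near).T)+(st[1:,4]<6)*1e3); return l==i,c[i],st[i]
# wheel: depth cloud
for n,C in(("top",T),("side",S)):
    c=C.cloud(np.load(n+"0.npy")); m=(c[...,2]>.078)&(c[...,2]<.095)&(abs(c[...,0]-.608)<.06)&(abs(c[...,1]-.12)<.06)
    P=c[m]; 
    v,u=np.nonzero(m); (cc,rad)=cv2.minEnclosingCircle(np.c_[P[:,0],P[:,1]].astype(np.float32)*1000); print(n,"wheel",cc,rad,np.median(P[:,2]),len(P))
    dm=(c[...,2]>.028)&(c[...,2]<.042)
    hs=hsT if n=="top" else hsS
    red=((hs[...,0]<12)|(hs[...,0]>172))&(hs[...,1]>140)&dm&(abs(c[...,0]-.58)<.06)&(abs(c[...,1]-.13)<.06)
    P=c[red]; rc=cv2.minAreaRect((P[:,:2]*1000).astype(np.float32)); print(n,"mould top",rc,cv2.boxPoints(rc).tolist(),np.median(P[:,2]),len(P))
    y=(hs[...,0]>18)&(hs[...,0]<35)&(hs[...,1]>110)&(c[...,2]>.075); v,u=np.nonzero(y)
    print(n,"mark",u.mean(),v.mean(),C.plane([[u.mean(),v.mean()]],.0855),len(u))
    b=(hs[...,0]>100)&(hs[...,0]<120)&(hs[...,1]>130)&(c[...,2]>.05)&(c[...,2]<.075)&(abs(c[...,0]-.6)<.1)
    P=c[b]; print(n,"bridge",cv2.minAreaRect((P[:,:2]*1000).astype(np.float32)),np.median(P[:,2]))
# others
c=T.cloud(np.load("top0.npy"))
for nm,(u,v) in dict(jar=(298,204),spare=(178,141),tub=(149,190)).items():
    P=c[v-25:v+25,u-25:u+25].reshape(-1,3); P=P[(P[:,2]>.012)&(P[:,2]<.078)&(np.hypot(*(P[:,:2]-c[v,u,:2]).T)<.05)]; print(nm,P[:,:2].mean(0),P.min(0),P.max(0))
E
```

```text
screws [[0.6647, 0.1488], [0.6291, 0.0626], [0.4664, 0.1298], [0.5028, 0.2166]]
yaw -22.583606654632398 base ctr [0.56575981 0.13943443 0.01      ]
axis from base [0.61192582 0.12023287]
top wheel (611.6434936523438, 119.79979705810547) 30.352102279663086 0.08514187125832046 678
top mould top ((575.3713989257812, 137.83401489257812), (47.39994430541992, 38.93259048461914), 67.63372039794922) [[548.3511352539062, 123.32443237304688], [584.3547973632812, 108.50955200195312], [602.3916625976562, 152.34359741210938], [566.3880004882812, 167.15847778320312]] 0.033452337957646794 399
top mark 230.53333333333333 177.06666666666666 [[0.61654764 0.11003046 0.0855    ]] 30
top bridge ((610.6773071289062, 120.60125732421875), (102.34783935546875, 26.75784683227539), 67.74486541748047) 0.06439295160326697
side wheel (610.6856689453125, 122.801513671875) 31.36029052734375 0.08665183001537696 522
side mould top ((585.779541015625, 137.7997589111328), (48.966209411621094, 62.193931579589844), 70.52461242675781) [[548.299072265625, 125.08524322509766], [606.9345703125, 104.34967041015625], [623.260009765625, 150.5142822265625], [564.62451171875, 171.24984741210938]] 0.03486519507458452 387
side mark 234.15384615384616 182.92307692307693 [[0.60378694 0.09019705 0.0855    ]] 26
side bridge ((633.68896484375, -425.93121337890625), (1195.566650390625, 180.5063934326172), 85.79244995117188) 0.06468520555673984
jar [ 0.56923282 -0.02390081] [ 0.54837335 -0.04767687  0.0136684 ] [ 0.59355785 -0.00236859  0.07373173]
spare [0.70195925 0.22810729] [0.66066357 0.18798629 0.01207701] [0.74475059 0.26804494 0.03242425]
tub [0.60233967 0.28871725] [0.5622441  0.24705644 0.01200146] [0.6331442  0.31793169 0.04265843]
```

```bash
cat > g.py <<'E'
import sys, numpy as np
from scipy.spatial.transform import Rotation as Ro
from station import r
W=np.array([.6115,.120]); s=r.sense(); R=s['ee_rot']; p=s['tcp_pos']
yaw=np.degrees(np.arctan2(R[1,2],R[0,2]))
print("t %.2f p %s yaw_z %.1f tiltx %s F %s M %s j %s"%(s['time_s'],(p*1000).round(1),yaw,R[:2,0].round(3),s['wrist_force'].round(1),s['moment'].round(2),s['joints'].round(0)))
d=np.r_[W-p[:2],0]; print("wheel in tool (y,z) mm",((R.T@d)[1:]*1000).round(1),"r",np.linalg.norm(d).round(4))
if len(sys.argv)>4:
    x,y,z,a=map(float,sys.argv[1:5]); a=np.radians(a)
    Rt=np.array([[0,-np.sin(a),np.cos(a)],[0,np.cos(a),np.sin(a)],[-1,0,0.]])
    print("row cm",(R.T@(np.array([x,y,z])-p)*100).round(2),"turn10deg",(np.degrees(Ro.from_matrix(R.T@Rt).as_rotvec())/10).round(2))
E
python3 g.py .545 .135 .14 -60
```

```text
t 0.10 p [ 267.  -564.5  221.6] yaw_z 25.3 tiltx [-0.001  0.002] F [-0.6  0.4 -0.6] M [-0.    0.02  0.01] j [-50.  22.   0.  -0. -68. -15.]
wheel in tool (y,z) mm [471.5 604. ] r 0.7663
row cm [ 8.25 51.34 55.03] turn10deg [ 8.53 -0.01 -0.01]
```

Call:
play_rows(plan=[[[0,4.1,4.4,0.7,0,0],[0,8.2,8.8,1.4,0,0],[0,12.3,13.2,2.1,0,0],[0,16.4,17.6,2.8,0,0],[0,20.5,22.0,3.5,0,0]]], hand=0)

```text
time_s: 0.72
tcp_pos: [0.3787, -0.2837, 0.2223]
ee_rot: [[-0.0, 0.173, 0.985], [0.0, 0.985, -0.173], [-1.0, 0.0, -0.0]]
wrist_force: [1.3, 0.2, 0.1]
gripper_width: 0.514
```

```bash
python3 g.py .545 .135 .14 -60
```

```text
t 0.72 p [ 378.7 -283.7  222.3] yaw_z -9.9 tiltx [-0.  0.] F [1.3 0.2 0.1] M [-0.09 -0.12 -0.04] j [-17.   7. -20.  -0. -63. -83.]
wheel in tool (y,z) mm [437.8 159.7] r 0.466
row cm [ 8.24 44.11  9.16] turn10deg [ 5.01 -0.   -0.  ]
```

Call:
play_rows(plan=[[[0,5.6,1.1,1,0,0],[0,11.2,2.3,2,0,0],[1,16.8,3.4,3,0,0],[2,22.4,4.6,4,0,0],[3,28.0,5.8,5,0,0]]], hand=0)

```text
time_s: 1.35
tcp_pos: [0.4762, -0.0358, 0.1956]
ee_rot: [[0.0, 0.833, 0.554], [0.0, 0.554, -0.833], [-1.0, 0.0, 0.0]]
wrist_force: [1.0, -0.8, 0.4]
gripper_width: 0.02
```

```bash
python3 g.py .545 .135 .12 -60
```

```text
t 1.35 p [476.2 -35.8 195.6] yaw_z -56.4 tiltx [0. 0.] F [ 1.  -0.8  0.4] M [-0.16 -0.15 -0.03] j [  15.    9.  -22.   -0.  -59. -162.]
wheel in tool (y,z) mm [198.9 -54.8] r 0.2063
row cm [  7.57  15.18 -10.41] turn10deg [ 0.36  0.   -0.  ]
```

Call:
play_rows(plan=[[[0,0,0,0,0,0],[0,0,0,0,0,0]]])

```text
time_s: 1.6
tcp_pos: [0.4756, -0.0375, 0.1956]
ee_rot: [[-0.001, 0.829, 0.56], [-0.0, 0.56, -0.829], [-1.0, -0.001, -0.0]]
wrist_force: [0.7, -1.0, -0.1]
gripper_width: 0.004
```

```bash
python3 g.py .545 .135 .12 -60
```

```text
t 1.60 p [475.6 -37.5 195.6] yaw_z -56.0 tiltx [-0.001 -0.   ] F [ 0.7 -1.  -0.1] M [-0.12 -0.07 -0.05] j [  15.    9.  -22.   -0.  -59. -161.]
wheel in tool (y,z) mm [200.7 -54.5] r 0.208
row cm [  7.54  15.41 -10.41] turn10deg [ 0.4  -0.    0.01]
```

Call:
play_rows(plan=[[[1,4,-2.7,0.1,0,0],[3,8,-5.4,0.2,0,0],[5,12,-8,0.3,0,0],[7.5,15.4,-10.4,0.4,0,0],[7.5,15.4,-10.4,0.4,0,0]]])

```text
time_s: 2.22
tcp_pos: [0.5497, 0.1268, 0.1184]
ee_rot: [[-0.012, 0.86, 0.511], [0.014, 0.511, -0.86], [-1.0, -0.003, -0.018]]
wrist_force: [-0.3, -0.8, 0.9]
gripper_width: 0.006
```

```bash
python3 g.py .545 .135 .075 -60; python3 - <<'E'
from h import *
for n in("side","top"):
    p,d=r.capture(n); np.save(n+"1.npy",d); C=Cam(n); u,v=C.pix([[.58,.13,.08]])[0].astype(int); print(u,v)
    crop(p,u-70,v-50,u+70,v+50,5,f"pics/{n}1.png")
    c=C.cloud(d); P=c[max(0,v-60):v+60,u-60:u+60].reshape(-1,3); P=P[(P[:,2]>.1)&(P[:,2]<.175)]
    s=r.sense(); L=(P-s['tcp_pos'])@s['ee_rot']*1000
    for a in(-60,-50,-40,-30,-20,-10,0):
        q=L[(L[:,0]>=a)&(L[:,0]<a+10)]
        if len(q):print(a,q.min(0).round(1),q.max(0).round(1),len(q))
E
```

```text
t 2.23 p [549.7 126.8 118.4] yaw_z -59.3 tiltx [-0.012  0.014] F [-0.3 -0.8  0.9] M [-0.2   0.05 -0.01] j [  29.   22.  -16.   -1.  -53. -177.]
wheel in tool (y,z) mm [49.6 37.4] r 0.0621
row cm [ 4.36  0.02 -0.87] turn10deg [ 0.07 -0.1   0.02]
236 200
-60 [-54.9 -15.2 -14.2] [-50.2  15.2   7.6] 34
-50 [-50.  -13.6 -13.8] [-40.   15.2   7.8] 94
-40 [-39.7 -11.4 -14.2] [-30.   12.3  -8.1] 56
-30 [-29.9  -9.6 -14.8] [-20.   10.8  -3.9] 51
-20 [-20.   -7.2 -14.1] [-10.8   9.5   7.2] 40
-10 [ -9.8  -7.4 -14.1] [-0.2  9.6  8.4] 40
0 [  0.2   2.  -10.2] [ 0.6  6.  -8.3] 2
219 195
```

View pics/side1.png

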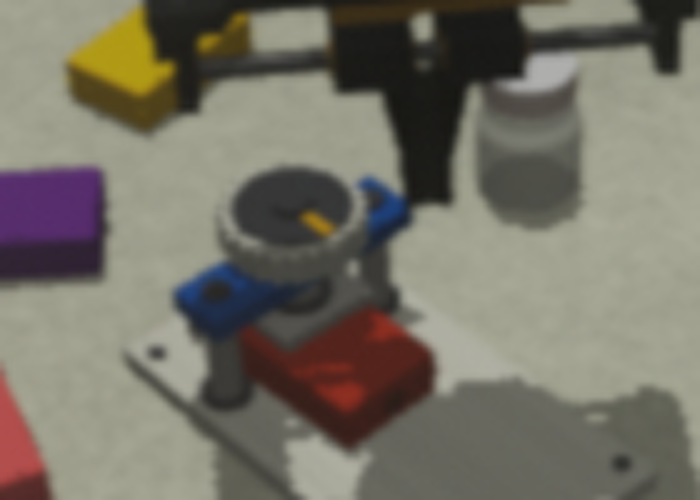

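View pics/top1.png

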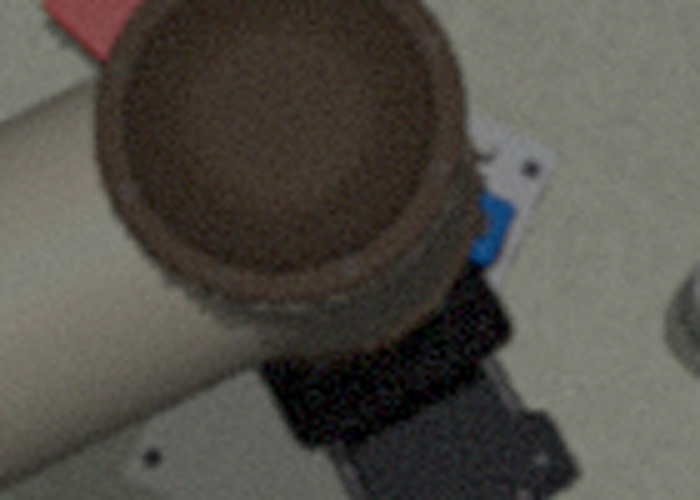

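The side crop shows the shut, tapered fingertip at crop (425,195), just in front of and above the wheel. The tip is about 17 mm wide along tool y. The top view is mostly blocked by the arm. Joint 6 is at its limit here, so I'll use yaw ≥ -45.

```bash
python3 g.py .554 .1207 .11 -45
```

```text
t 2.33 p [549.6 125.8 120.6] yaw_z -59.3 tiltx [-0.009  0.015] F [ 0.3 -0.1 -0.4] M [-0.13  0.03  0.05] j [  29.   22.  -16.   -1.  -53. -177.]
wheel in tool (y,z) mm [50.3 36.5] r 0.0621
row cm [1.05 0.12 0.68] turn10deg [-1.43 -0.1  -0.01]
```

Call:
play_rows(plan=[[[0.3,0.1,0.3,-0.7,0,0],[0.6,0.1,0.7,-1.4,0,0],[0.6,0.1,0.7,-1.4,0,0]]])

```text
time_s: 2.7
tcp_pos: [0.5541, 0.1201, 0.1156]
ee_rot: [[-0.007, 0.713, 0.701], [0.016, 0.701, -0.713], [-1.0, 0.006, -0.016]]
wrist_force: [0.4, 0.2, -0.1]
gripper_width: 0.003
```

```bash
python3 g.py .556 .1207 .074 -45
```

```text
t 2.70 p [554.1 120.1 115.6] yaw_z -45.5 tiltx [-0.007  0.016] F [ 0.4  0.2 -0.1] M [-0.15 -0.04 -0.03] j [  28.   22.  -16.   -1.  -52. -163.]
wheel in tool (y,z) mm [40.8 40.4] r 0.0574
row cm [4.16 0.15 0.16] turn10deg [-0.05 -0.09 -0.04]
```

Call:
play_rows(plan=[[[1.5,0.1,0.1,0,-0.09,-0.04],[3,0.15,0.15,-0.05,-0.09,-0.04],[4.15,0.15,0.15,-0.05,-0.09,-0.04],[4.15,0.15,0.15,-0.05,-0.09,-0.04]]])

```text
time_s: 3.2
tcp_pos: [0.5553, 0.1219, 0.072]
ee_rot: [[-0.004, 0.705, 0.709], [-0.002, 0.709, -0.705], [-1.0, -0.004, -0.002]]
wrist_force: [0.4, 0.1, 0.2]
gripper_width: 0.01
```

```bash
python3 g.py .5702 .1207 .074 -45
```

```text
t 3.20 p [555.3 121.9  72. ] yaw_z -44.8 tiltx [-0.004 -0.002] F [0.4 0.1 0.2] M [-0.1  -0.04 -0.02] j [  29.   25.  -18.   -0.  -46. -163.]
wheel in tool (y,z) mm [38.3 41.2] r 0.0562
row cm [-0.21  0.96  1.14] turn10deg [ 0.02 -0.01  0.02]
```

Call:
play_rows(plan=[[[-0.1,0.4,0.5,0,0,0],[-0.1,0.7,0.8,0,0,0],[-0.1,0.85,1.02,0,0,0],[-0.1,0.85,1.02,0,0,0]]])

```text
time_s: 3.7
tcp_pos: [0.5689, 0.1208, 0.0739]
ee_rot: [[-0.003, 0.705, 0.71], [-0.001, 0.71, -0.705], [-1.0, -0.003, -0.001]]
wrist_force: [0.3, -2.2, 1.1]
gripper_width: 0.004
```

```bash
python3 g.py .5702 .1207 .074 -45
```

```text
t 3.70 p [568.9 120.8  73.9] yaw_z -44.8 tiltx [-0.003 -0.001] F [ 0.3 -2.2  1.1] M [-0.39  0.43 -0.07] j [  28.   26.  -16.   -0.  -47. -163.]
wheel in tool (y,z) mm [29.4 30.8] r 0.0426
row cm [-0.01  0.08  0.1 ] turn10deg [ 0.02 -0.01  0.02]
```

Call:
play_rows(plan=[[[0,0.08,0.08,0,0,0],[0,0.08,0.08,0,0,0]]])

```text
time_s: 3.95
tcp_pos: [0.5693, 0.1207, 0.0737]
ee_rot: [[-0.004, 0.704, 0.71], [-0.002, 0.71, -0.704], [-1.0, -0.004, -0.002]]
wrist_force: [-3.1, -1.0, 2.4]
gripper_width: 0.005
```

```bash
python3 g.py .5702 .1207 .074 -45
```

```text
t 3.95 p [569.3 120.7  73.7] yaw_z -44.8 tiltx [-0.004 -0.002] F [-3.1 -1.   2.4] M [-0.53  1.29  0.01] j [  28.   26.  -16.   -0.  -48. -163.]
wheel in tool (y,z) mm [29.2 30.5] r 0.0422
row cm [-0.03  0.07  0.07] turn10deg [ 0.02 -0.01  0.02]
```

Call:
play_rows(plan=[[[0,-0.43,0.49,-0.9,0,0],[0,-0.78,1.03,-1.8,0,0],[0,-1.04,1.63,-2.7,0,0],[0,-1.2,2.26,-3.6,0,0],[0,-1.27,2.9,-4.5,0,0]]])

```text
time_s: 4.58
tcp_pos: [0.582, 0.0921, 0.0739]
ee_rot: [[-0.002, -0.01, 1.0], [0.0, 1.0, 0.01], [-1.0, 0.0, -0.002]]
wrist_force: [-2.4, 0.3, -0.8]
gripper_width: 0.004
```

```bash
python3 g.py; python3 - <<'E'
from h import *
p,d=r.capture("side"); C=Cam("side"); u,v=C.pix([[.60,.12,.08]])[0].astype(int)
crop(p,u-40,v-35,u+40,v+35,8,"pics/side2.png")
E
```

```text
t 4.58 p [582.   92.1  73.9] yaw_z 0.5 tiltx [-0.002  0.   ] F [-2.4  0.3 -0.8] M [0.18 0.77 0.05] j [  25.   27.  -15.   -0.  -48. -114.]
wheel in tool (y,z) mm [27.7 29.8] r 0.0406
```

View pics/side2.png

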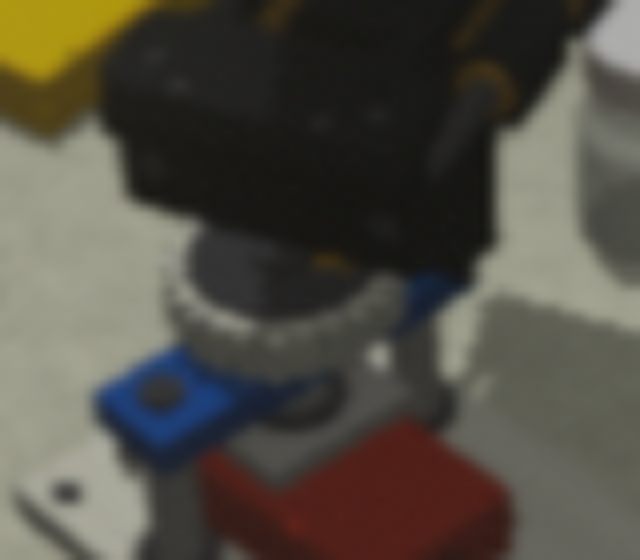

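```bash
cat > mk.py <<'E'
from h import *
import sys
W=np.array([.6115,.120])
def mark(n,fn=None,z=.0855):
    p,d=r.capture(n); C=Cam(n); hs=cv2.cvtColor(p,cv2.COLOR_BGR2HSV)
    v,u=np.nonzero((hs[...,0]>15)&(hs[...,0]<35)&(hs[...,1]>110)&(hs[...,2]>50))
    q=C.plane(np.c_[u,v],z)[:,:2]; k=np.hypot(*(q-W).T)<.026; u,v,q=u[k],v[k],q[k]
    if fn:
        a,b=C.pix([[*W,.085]])[0].astype(int); crop(p,a-40,b-35,a+40,b+35,8,fn)
    if len(q): m=q.mean(0)-W; print(n,"n",len(q),"mark off mm",(m*1000).round(1),"ang %.0f turned %.0f"%(np.degrees(np.arctan2(m[1],m[0])),(np.degrees(np.arctan2(m[1],m[0]))-157.5)%360))
    else: print(n,"no mark")
if __name__=="__main__":
    z=float(sys.argv[1]) if len(sys.argv)>1 else .0855
    mark("side",sys.argv[2] if len(sys.argv)>2 else None,z)
E
python3 mk.py
```

```text
side n 4 mark off mm [-11.3  -2.2] ang -169 turned 33
```

Call:
play_rows(plan=[[[0,-0.43,0.49,-0.9,0,0],[0,-0.78,1.03,-1.8,0,0],[0,-1.04,1.63,-2.7,0,0],[0,-1.2,2.26,-3.6,0,0],[0,-1.27,2.9,-4.5,0,0]]])

```text
time_s: 5.3
tcp_pos: [0.6112, 0.0793, 0.0739]
ee_rot: [[-0.002, -0.712, 0.703], [-0.001, 0.703, 0.712], [-1.0, 0.001, -0.002]]
wrist_force: [-2.3, 0.8, 0.7]
gripper_width: 0.004
```

```bash
python3 g.py;python3 mk.py .086 pics/side3.png
```

```text
t 5.30 p [611.2  79.3  73.9] yaw_z 45.4 tiltx [-0.002 -0.001] F [-2.3  0.8  0.7] M [-0.11  0.69 -0.  ] j [ 22.  29. -11.  -0. -50. -67.]
wheel in tool (y,z) mm [28.4 29.2] r 0.0407
side n 21 mark off mm [ -7.6 -14.8] ang -117 turned 85
```

View pics/side3.png

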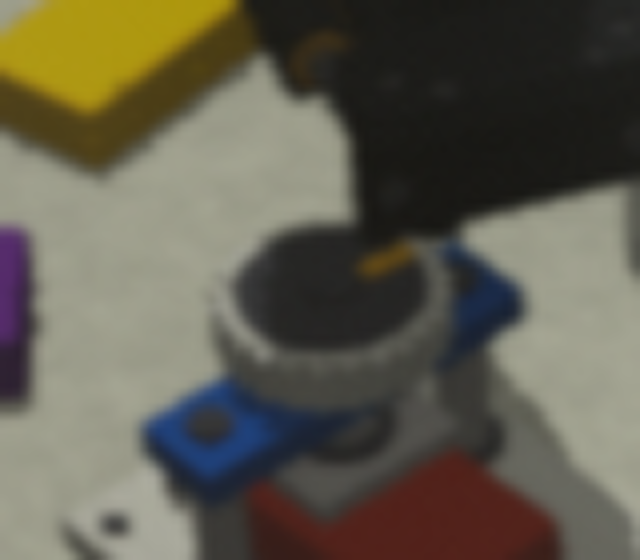

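The mark, at crop (390,262), is about 85° round after 90° of orbit, and the force is 2–3 N. I carry on the same way.

Call:
play_rows(plan=[[[0,-0.43,0.49,-0.9,0,0],[0,-0.78,1.03,-1.8,0,0],[0,-1.04,1.63,-2.7,0,0],[0,-1.2,2.26,-3.6,0,0],[0,-1.27,2.9,-4.5,0,0]]])

```text
time_s: 5.98
tcp_pos: [0.641, 0.0907, 0.0741]
ee_rot: [[-0.001, -1.0, -0.005], [-0.001, -0.005, 1.0], [-1.0, 0.001, -0.001]]
wrist_force: [-0.5, -2.0, 0.0]
gripper_width: 0.006
```

```bash
python3 g.py;python3 mk.py .086
```

```text
t 5.97 p [641.   90.7  74.1] yaw_z 90.3 tiltx [-0.001 -0.001] F [-0.5 -2.   0. ] M [-0.49  0.47  0.05] j [ 22.  32.  -7.   0. -52. -22.]
wheel in tool (y,z) mm [29.3 29.5] r 0.0416
side n 15 mark off mm [  4.  -16.9] ang -77 turned 126
```

Call:
play_rows(plan=[[[0,-0.4,0.52,-0.9,0,0],[0,-0.75,1.06,-1.8,0,0],[0,-1.01,1.64,-2.7,0,0],[0,-1.18,2.26,-3.6,0,0],[0,-1.26,2.9,-4.5,0,0]]])

```text
time_s: 6.65
tcp_pos: [0.6544, 0.1199, 0.0744]
ee_rot: [[0.001, -0.705, -0.71], [-0.0, -0.71, 0.705], [-1.0, -0.001, -0.001]]
wrist_force: [1.4, -1.9, 1.0]
gripper_width: 0.005
```

```bash
python3 g.py;python3 mk.py .086
```

```text
t 6.65 p [654.4 119.9  74.4] yaw_z 135.2 tiltx [ 0.001 -0.   ] F [ 1.4 -1.9  1. ] M [-0.74  0.01  0.01] j [ 24.  33.  -4.   0. -53.  21.]
wheel in tool (y,z) mm [30.1 30.5] r 0.0429
side n 16 mark off mm [ 14.5 -10.2] ang -35 turned 167
```

Call:
play_rows(plan=[[[0,-0.41,0.52,-0.9,0,0],[0,-0.75,1.06,-1.8,0,0],[0,-1.01,1.65,-2.7,0,0],[0,-1.18,2.28,-3.6,0,0],[0,-1.25,2.92,-4.5,0,0]]])

```text
time_s: 7.32
tcp_pos: [0.6434, 0.1503, 0.0748]
ee_rot: [[0.004, 0.003, -1.0], [0.001, -1.0, -0.003], [-1.0, -0.001, -0.004]]
wrist_force: [2.3, -0.9, -0.4]
gripper_width: 0.004
```

```bash
python3 g.py;python3 mk.py .087
```

```text
t 7.33 p [643.4 150.3  74.8] yaw_z -179.8 tiltx [0.004 0.001] F [ 2.3 -0.9 -0.4] M [-0.32 -0.65  0.04] j [ 27.  33.  -5.   0. -52.  63.]
wheel in tool (y,z) mm [30.2 31.9] r 0.044
side n 24 mark off mm [16.   2.2] ang 8 turned 210
```

Call:
play_rows(plan=[[[0,-0.4,0.56,-0.9,0,0],[0,-0.74,1.1,-1.8,0,0],[0,-1.0,1.7,-2.7,0,0],[0,-1.18,2.33,-3.6,0,0],[0,-1.27,2.98,-4.5,0,0]]])

```text
time_s: 8.0
tcp_pos: [0.6138, 0.1642, 0.0752]
ee_rot: [[0.006, 0.709, -0.706], [0.004, -0.706, -0.709], [-1.0, 0.001, -0.006]]
wrist_force: [2.2, 2.4, 0.9]
gripper_width: 0.007
```

```bash
python3 g.py;python3 mk.py .087
```

```text
t 8.00 p [613.8 164.2  75.2] yaw_z -134.9 tiltx [0.006 0.004] F [2.2 2.4 0.9] M [ 0.61 -0.65  0.07] j [ 30.  30.  -9.  -0. -50. 106.]
wheel in tool (y,z) mm [29.5 32.9] r 0.0442
side no mark
```

Call:
play_rows(plan=[[[0,-0.42,0.52,-0.9,0,0],[0,-0.78,1.07,-1.8,0,0],[0,-1.04,1.67,-2.7,0,0],[0,-1.2,2.3,-3.6,0,0],[0,-1.28,2.94,-4.5,0,0]]])

```text
time_s: 8.68
tcp_pos: [0.5825, 0.1523, 0.0751]
ee_rot: [[0.002, 1.0, 0.001], [0.003, 0.001, -1.0], [-1.0, 0.002, -0.003]]
wrist_force: [-1.6, 5.8, 3.4]
gripper_width: -0.001
```

```bash
python3 g.py;python3 mk.py .0875
```

```text
t 8.68 p [582.5 152.3  75.1] yaw_z -89.9 tiltx [0.002 0.003] F [-1.6  5.8  3.4] M [ 1.29  0.32 -0.02] j [ 30.  28. -14.  -0. -48. 150.]
wheel in tool (y,z) mm [29.  32.4] r 0.0435
side n 6 mark off mm [-8.4  8.1] ang 136 turned 338
```

Call:
play_rows(plan=[[[0,-0.45,0.48,-0.9,0,0],[0,-0.8,1.0,-1.8,0,0],[0,-1.5,0.65,-1.8,0,0],[0,-2.2,0.3,-1.8,0,0],[0,-2.5,0.1,-1.8,0,0]]])

```text
time_s: 9.35
tcp_pos: [0.5556, 0.149, 0.0737]
ee_rot: [[-0.003, 0.951, 0.31], [-0.001, 0.31, -0.951], [-1.0, -0.003, 0.0]]
wrist_force: [0.1, 0.8, -0.0]
gripper_width: 0.007
```

```bash
python3 g.py .5485 .146 .074 -45;python3 mk.py .0875 pics/side4.png
```

```text
t 9.35 p [555.6 149.   73.7] yaw_z -71.9 tiltx [-0.003 -0.001] F [ 0.1  0.8 -0. ] M [-0.14 -0.04  0.05] j [ 31.  26. -17.  -0. -47. 167.]
wheel in tool (y,z) mm [44.1 44.9] r 0.0629
row cm [-0.03 -0.77  0.06] turn10deg [-2.69 -0.    0.02]
side n 20 mark off mm [-8.3 13.2] ang 122 turned 325
```

View pics/side4.png

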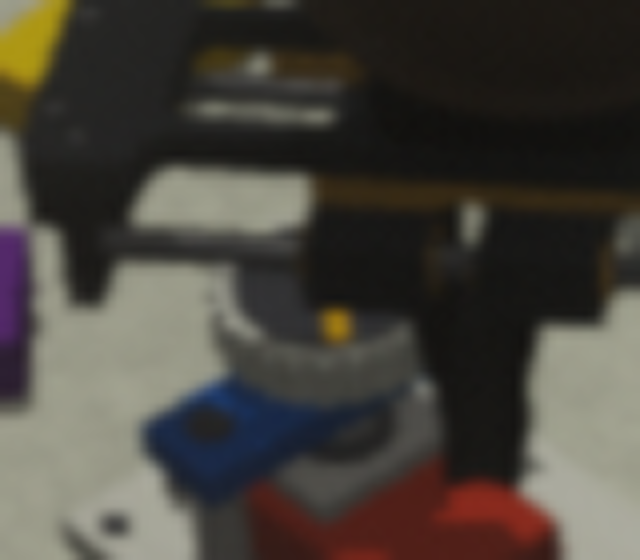

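Call:
play_rows(plan=[[[0,0,0,1.06,0,0],[0,0,0,2.12,0,0],[0,0,0,3.18,0,0],[0,0,0,4.24,0,0],[0,0,0,5.3,0,0]]])

```text
time_s: 10.02
tcp_pos: [0.5564, 0.149, 0.0738]
ee_rot: [[-0.002, 0.817, -0.577], [-0.001, -0.577, -0.817], [-1.0, -0.001, 0.002]]
wrist_force: [0.5, 0.0, -0.0]
gripper_width: 0.007
```

Call:
play_rows(plan=[[[0,0,0,1.06,0,0],[0,0,0,2.12,0,0],[0,0,0,3.18,0,0],[0,0,0,4.24,0,0],[0,0,0,5.3,0,0]]])

```text
time_s: 10.65
tcp_pos: [0.5564, 0.149, 0.0738]
ee_rot: [[-0.002, 0.031, -1.0], [-0.001, -1.0, -0.031], [-1.0, 0.001, 0.002]]
wrist_force: [0.4, -0.4, -0.2]
gripper_width: 0.007
```

Call:
play_rows(plan=[[[0,0,0,1.06,0,0],[0,0,0,2.12,0,0],[0,0,0,3.18,0,0],[0,0,0,4.24,0,0],[0,0,0,5.3,0,0]]])

```text
time_s: 11.28
tcp_pos: [0.5564, 0.1489, 0.0738]
ee_rot: [[-0.002, -0.78, -0.626], [-0.001, -0.626, 0.78], [-1.0, 0.002, 0.001]]
wrist_force: [0.2, 0.4, 0.1]
gripper_width: 0.005
```

Call:
play_rows(plan=[[[0,0,0,1.06,0,0],[0,0,0,2.12,0,0],[0,0,0,3.18,0,0],[0,0,0,4.24,0,0],[0,0,0,5.3,0,0]]])

```text
time_s: 11.9
tcp_pos: [0.5564, 0.1489, 0.0738]
ee_rot: [[-0.002, -0.969, 0.246], [-0.001, 0.246, 0.969], [-1.0, 0.002, -0.001]]
wrist_force: [-0.2, 0.1, 1.0]
gripper_width: 0.007
```

Call:
play_rows(plan=[[[0,0,0,1.06,0,0],[0,0,0,2.12,0,0],[0,0,0,3.18,0,0],[0,0,0,4.24,0,0],[0,0,0,5.3,0,0]]])

```text
time_s: 12.52
tcp_pos: [0.5564, 0.1489, 0.0738]
ee_rot: [[-0.002, -0.387, 0.922], [-0.001, 0.922, 0.387], [-1.0, 0.0, -0.002]]
wrist_force: [-1.2, 0.2, 0.3]
gripper_width: 0.008
```

Call:
play_rows(plan=[[[0,0,0,1.06,0,0],[0,0,0,2.12,0,0],[0,0,0,3.18,0,0],[0,0,0,4.24,0,0],[0,0,0,5.3,0,0]]])

```text
time_s: 13.15
tcp_pos: [0.5564, 0.1489, 0.0738]
ee_rot: [[-0.002, 0.503, 0.864], [-0.001, 0.864, -0.503], [-1.0, -0.002, -0.002]]
wrist_force: [-0.3, -1.3, -0.4]
gripper_width: 0.006
```

```bash
python3 g.py .5565 .1215 .074 -45; python3 mk.py .0875 pics/side5.png
```

```text
t 13.15 p [556.4 148.9  73.8] yaw_z -30.2 tiltx [-0.002 -0.001] F [-0.3 -1.3 -0.4] M [-0.12 -0.04  0.01] j [  31.   26.  -17.   -0.  -47. -151.]
wheel in tool (y,z) mm [ 2.7 62.2] r 0.0622
row cm [-0.02 -2.37  1.39] turn10deg [ 1.48 -0.01  0.01]
side n 21 mark off mm [-10.8   3.7] ang 161 turned 4
```

View pics/side5.png

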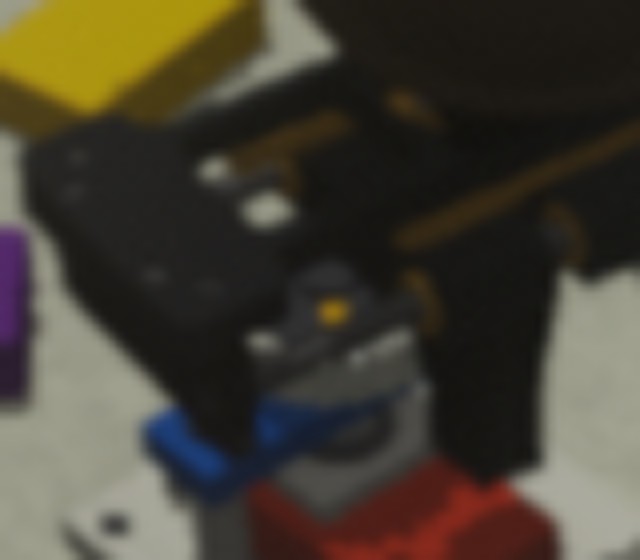

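Call:
play_rows(plan=[[[0,-1.2,0.7,0.8,0,0],[0,-2.37,1.4,1.48,0,0],[0,-2.37,1.4,1.48,0,0]]])

```text
time_s: 13.58
tcp_pos: [0.5567, 0.1208, 0.0739]
ee_rot: [[-0.002, 0.701, 0.713], [-0.001, 0.713, -0.701], [-1.0, -0.002, -0.001]]
wrist_force: [-0.7, 0.2, -0.2]
gripper_width: 0.006
```

```bash
sed -i 's/.6115,.120\]/.612,.121]/' g.py mk.py; python3 g.py .5705 .1212 .075 -45;python3 mk.py .0877 pics/side6.png
```

```text
t 13.57 p [556.7 120.8  73.9] yaw_z -44.5 tiltx [-0.002 -0.001] F [-0.7  0.2 -0.2] M [-0.1  -0.05 -0.01] j [  29.   25.  -18.   -0.  -47. -163.]
wheel in tool (y,z) mm [38.9 39.3] r 0.0553
row cm [-0.12  0.99  0.96] turn10deg [ 0.05 -0.01  0.01]
side n 21 mark off mm [-7.9 10.8] ang 126 turned 329
```

View pics/side6.png

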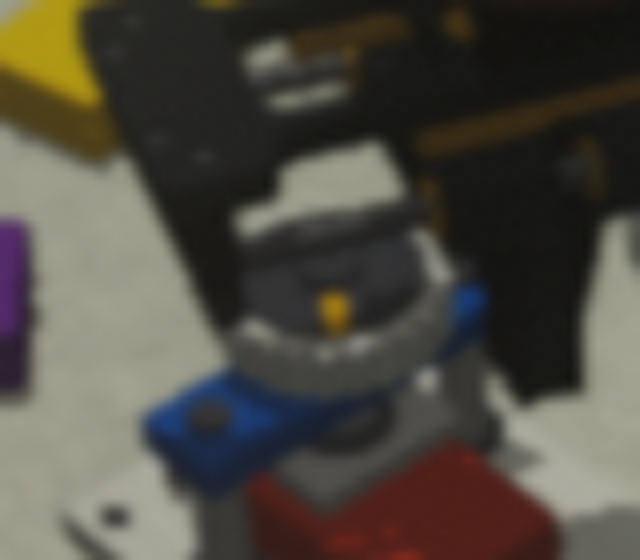

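The mark, at crop (336,310), has turned about 325° and stayed there while the wrist unwound. I engage again for the second stroke.

Call:
play_rows(plan=[[[-0.1,0.6,0.6,0,0,0],[-0.1,0.95,0.95,0,0,0],[-0.1,1.02,1.02,0,0,0],[-0.1,1.02,1.02,0,0,0]]])

```text
time_s: 14.12
tcp_pos: [0.5703, 0.1217, 0.0747]
ee_rot: [[-0.004, 0.702, 0.713], [-0.001, 0.713, -0.702], [-1.0, -0.003, -0.002]]
wrist_force: [-3.6, 2.3, 2.9]
gripper_width: 0.007
```

```bash
python3 g.py .5705 .1212 .075 -45
```

```text
t 14.12 p [570.3 121.7  74.7] yaw_z -44.6 tiltx [-0.004 -0.001] F [-3.6  2.3  2.9] M [0.36 1.36 0.04] j [  28.   26.  -16.   -0.  -48. -162.]
wheel in tool (y,z) mm [28.8 30.2] r 0.0417
row cm [-0.03 -0.02  0.05] turn10deg [ 0.04 -0.01  0.02]
```

Call:
play_rows(plan=[[[0,-0.44,0.49,-0.9,0,0],[0,-0.79,1.05,-1.8,0,0],[0,-1.05,1.65,-2.7,0,0],[0,-1.22,2.29,-3.6,0,0],[0,-1.28,2.95,-4.5,0,0]]])

```text
time_s: 14.75
tcp_pos: [0.5827, 0.0914, 0.0747]
ee_rot: [[-0.003, -0.013, 1.0], [-0.001, 1.0, 0.013], [-1.0, -0.001, -0.003]]
wrist_force: [-3.0, 1.1, 1.4]
gripper_width: 0.004
```

Call:
play_rows(plan=[[[0,-0.44,0.49,-0.9,0,0],[0,-0.79,1.05,-1.8,0,0],[0,-1.05,1.65,-2.7,0,0],[0,-1.22,2.29,-3.6,0,0],[0,-1.28,2.95,-4.5,0,0]]])

```text
time_s: 15.38
tcp_pos: [0.6124, 0.0787, 0.0745]
ee_rot: [[-0.003, -0.716, 0.698], [-0.001, 0.698, 0.716], [-1.0, 0.001, -0.003]]
wrist_force: [-3.0, 0.0, 1.1]
gripper_width: 0.007
```

```bash
python3 g.py ;python3 mk.py .088
```

```text
t 15.38 p [612.4  78.7  74.5] yaw_z 45.7 tiltx [-0.003 -0.001] F [-3.   0.   1.1] M [-0.08  0.89  0.07] j [ 22.  29. -11.  -0. -50. -67.]
wheel in tool (y,z) mm [29.9 30. ] r 0.0424
side n 20 mark off mm [-13.3  -9.3] ang -145 turned 57
```

Call:
play_rows(plan=[[[0,-0.41,0.51,-0.9,0,0],[0,-0.76,1.07,-1.8,0,0],[0,-1.03,1.66,-2.7,0,0],[0,-1.2,2.29,-3.6,0,0],[0,-1.28,2.94,-4.5,0,0]]])

```text
time_s: 16.05
tcp_pos: [0.6425, 0.0903, 0.0745]
ee_rot: [[-0.003, -1.0, -0.011], [-0.002, -0.011, 1.0], [-1.0, 0.003, -0.002]]
wrist_force: [-0.4, -2.7, -1.0]
gripper_width: 0.011
```

```bash
python3 g.py ;python3 mk.py .0885
```

```text
t 16.05 p [642.5  90.3  74.5] yaw_z 90.6 tiltx [-0.003 -0.002] F [-0.4 -2.7 -1. ] M [-0.7   0.38  0.09] j [ 22.  32.  -6.   0. -52. -22.]
wheel in tool (y,z) mm [30.2 31. ] r 0.0433
side n 18 mark off mm [ -5.1 -16.6] ang -107 turned 95
```

Call:
play_rows(plan=[[[0,-0.39,0.55,-0.9,0,0],[0,-0.74,1.1,-1.8,0,0],[0,-1.01,1.69,-2.7,0,0],[0,-1.2,2.32,-3.6,0,0],[0,-1.28,2.96,-4.5,0,0]]])

```text
time_s: 16.73
tcp_pos: [0.6562, 0.1211, 0.0749]
ee_rot: [[0.001, -0.701, -0.713], [0.0, -0.713, 0.701], [-1.0, -0.0, -0.0]]
wrist_force: [0.0, 1.3, -0.4]
gripper_width: 0.005
```

```bash
python3 g.py ;python3 mk.py .0885
```

```text
t 16.73 p [656.2 121.1  74.9] yaw_z 135.5 tiltx [0.001 0.   ] F [ 0.   1.3 -0.4] M [-0.03  0.17  0.03] j [ 24.  33.  -3.   0. -53.  21.]
wheel in tool (y,z) mm [31.  31.5] r 0.0442
side n 17 mark off mm [ -0.6 -17.9] ang -92 turned 111
```

Call:
play_rows(plan=[[[0,0.22,0.22,0,0,0],[0,-0.2,0.71,-0.9,0,0],[0,-0.55,1.25,-1.8,0,0],[0,-0.82,1.85,-2.7,0,0],[0,-0.99,2.48,-3.6,0,0]]])

```text
time_s: 17.4
tcp_pos: [0.6461, 0.1452, 0.0755]
ee_rot: [[0.002, -0.148, -0.989], [0.0, -0.989, 0.148], [-1.0, -0.0, -0.002]]
wrist_force: [3.5, -0.7, 0.0]
gripper_width: 0.001
```

```bash
python3 g.py ;python3 mk.py .0885
```

```text
t 17.40 p [646.1 145.2  75.5] yaw_z 171.5 tiltx [0.002 0.   ] F [ 3.5 -0.7  0. ] M [-0.43 -0.87  0.05] j [ 27.  33.  -4.   0. -53.  55.]
wheel in tool (y,z) mm [29.  30.1] r 0.0418
side n 18 mark off mm [  5.9 -17. ] ang -71 turned 132
```

Call:
play_rows(plan=[[[0,-0.41,0.52,-0.9,0,0],[0,-0.76,1.07,-1.8,0,0],[0,-1.02,1.67,-2.7,0,0],[0,-1.19,2.31,-3.6,0,0],[0,-1.27,2.96,-4.5,0,0]]])

```text
time_s: 18.08
tcp_pos: [0.6188, 0.1629, 0.0758]
ee_rot: [[0.003, 0.594, -0.805], [0.001, -0.805, -0.594], [-1.0, 0.001, -0.003]]
wrist_force: [2.9, 1.2, 0.3]
gripper_width: 0.008
```

```bash
python3 g.py ;python3 mk.py .0885
```

```text
t 18.07 p [618.8 162.9  75.8] yaw_z -143.6 tiltx [0.003 0.001] F [2.9 1.2 0.3] M [ 0.03 -0.81  0.02] j [ 29.  31.  -8.   0. -51.  97.]
wheel in tool (y,z) mm [29.7 30.4] r 0.0425
side no mark
```

Call:
play_rows(plan=[[[0,-0.41,0.52,-0.9,0,0],[0,-0.76,1.07,-1.8,0,0],[0,-1.02,1.67,-2.7,0,0],[0,-1.19,2.31,-3.6,0,0],[0,-1.27,2.96,-4.5,0,0]]])

```text
time_s: 18.75
tcp_pos: [0.5871, 0.1558, 0.0759]
ee_rot: [[0.002, 0.989, -0.15], [0.002, -0.15, -0.989], [-1.0, 0.002, -0.002]]
wrist_force: [2.3, 2.3, 0.3]
gripper_width: 0.002
```

```bash
python3 g.py ;python3 mk.py .089
```

```text
t 18.75 p [587.1 155.8  75.9] yaw_z -98.6 tiltx [0.002 0.002] F [2.3 2.3 0.3] M [ 0.48 -0.54  0.02] j [ 30.  28. -13.  -0. -49. 141.]
wheel in tool (y,z) mm [29.9 30.7] r 0.0428
side n 15 mark off mm [ 5. -4.] ang -38 turned 164
```

Call:
play_rows(plan=[[[0,-0.41,0.52,-0.9,0,0],[0,-0.76,1.07,-1.8,0,0],[0,-1.02,1.67,-2.7,0,0],[0,-2.0,1.3,-2.7,0,0],[0,-2.9,1.05,-2.7,0,0]]])

```text
time_s: 19.42
tcp_pos: [0.5542, 0.1486, 0.0745]
ee_rot: [[-0.004, 0.95, 0.311], [-0.001, 0.311, -0.95], [-1.0, -0.004, 0.0]]
wrist_force: [-0.4, -0.2, -0.5]
gripper_width: 0.007
```

```bash
python3 g.py ;python3 mk.py .089 pics/side7.png
```

```text
t 19.43 p [554.2 148.6  74.5] yaw_z -71.9 tiltx [-0.004 -0.001] F [-0.4 -0.2 -0.5] M [-0.09  0.02  0.03] j [ 31.  26. -17.  -0. -47. 167.]
wheel in tool (y,z) mm [46.3 44.2] r 0.0641
side n 24 mark off mm [11.   7.9] ang 36 turned 238
```

View pics/side7.png

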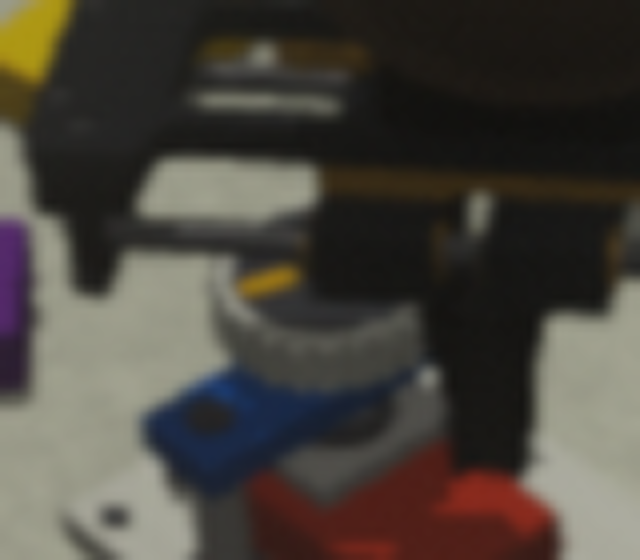

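Call:
play_rows(plan=[[[0,0,0,1.06,0,0],[0,0,0,2.12,0,0],[0,0,0,3.18,0,0],[0,0,0,4.24,0,0],[0,0,0,5.3,0,0]]])

```text
time_s: 20.1
tcp_pos: [0.555, 0.1489, 0.0747]
ee_rot: [[-0.003, 0.818, -0.575], [-0.001, -0.575, -0.818], [-1.0, -0.002, 0.003]]
wrist_force: [0.3, -0.0, 0.7]
gripper_width: 0.005
```

Call:
play_rows(plan=[[[0,0,0,1.06,0,0],[0,0,0,2.12,0,0],[0,0,0,3.18,0,0],[0,0,0,4.24,0,0],[0,0,0,5.3,0,0]]])

```text
time_s: 20.72
tcp_pos: [0.5549, 0.1488, 0.0747]
ee_rot: [[-0.003, 0.033, -0.999], [-0.001, -0.999, -0.033], [-1.0, 0.001, 0.003]]
wrist_force: [0.6, -0.8, -0.3]
gripper_width: 0.0
```

```bash
python3 g.py .5567 .121 .0755 135;python3 mk.py .09 
```

```text
t 20.73 p [554.9 148.8  74.7] yaw_z -178.1 tiltx [-0.003 -0.001] F [ 0.6 -0.8 -0.3] M [-0.1   0.18 -0.02] j [ 31.  26. -17.  -0. -47.  61.]
wheel in tool (y,z) mm [ 29.7 -56.1] r 0.0635
row cm [-0.08  2.79 -0.08] turn10deg [ 4.69  0.01 -0.01]
side no mark
```

Call:
play_rows(plan=[[[-0.1,0.7,0,0.95,0,0],[-0.1,1.4,0,1.9,0,0],[-0.1,2.1,0,2.85,0,0],[-0.1,2.8,-0.1,3.8,0,0],[-0.1,2.8,-0.1,4.7,0,0]]])

```text
time_s: 21.4
tcp_pos: [0.5572, 0.1204, 0.0757]
ee_rot: [[-0.003, -0.706, -0.709], [-0.001, -0.709, 0.706], [-1.0, 0.003, 0.001]]
wrist_force: [-0.2, 0.6, 0.2]
gripper_width: 0.002
```

```bash
python3 g.py .5705 .1212 .0755 135;python3 mk.py .09 pics/side8.png
```

```text
t 21.40 p [557.2 120.4  75.7] yaw_z 135.1 tiltx [-0.003 -0.001] F [-0.2  0.6  0.2] M [-0.03  0.09  0.04] j [ 28.  25. -18.  -0. -47.  17.]
wheel in tool (y,z) mm [-39.1 -38.4] r 0.0548
row cm [ 0.02 -0.99 -0.89] turn10deg [ 0.01  0.01 -0.02]
side n 25 mark off mm [11.2  9.9] ang 41 turned 244
```

View pics/side8.png

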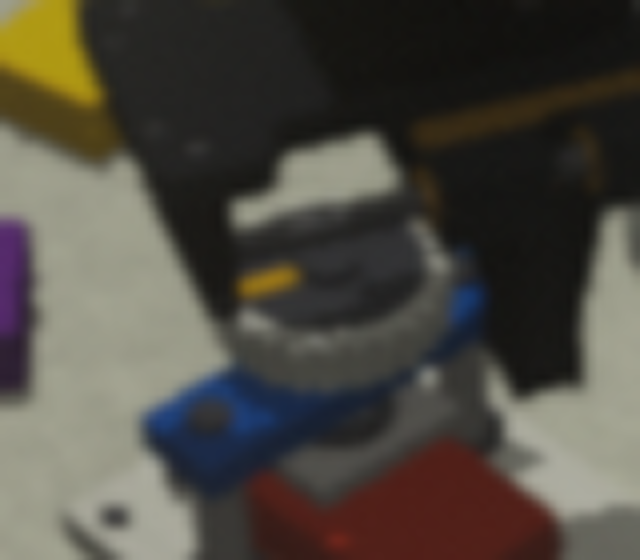

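Call:
play_rows(plan=[[[0,-0.6,-0.6,0,0,0],[0,-0.95,-0.9,0,0,0],[0,-1.03,-0.96,0,0,0],[0,-1.03,-0.96,0,0,0]]])

```text
time_s: 21.95
tcp_pos: [0.5702, 0.1211, 0.0756]
ee_rot: [[-0.006, -0.701, -0.713], [-0.002, -0.713, 0.701], [-1.0, 0.005, 0.003]]
wrist_force: [-4.1, 0.2, 2.8]
gripper_width: 0.002
```

```bash
python3 g.py
```

```text
t 21.95 p [570.2 121.1  75.6] yaw_z 135.5 tiltx [-0.006 -0.002] F [-4.1  0.2  2.8] M [0.04 1.48 0.04] j [ 28.  26. -16.  -0. -48.  18.]
wheel in tool (y,z) mm [-29.2 -29.9] r 0.0418
```

Call:
play_rows(plan=[[[0,0.44,-0.49,-0.9,0,0],[0,0.79,-1.05,-1.8,0,0],[0,1.05,-1.65,-2.7,0,0],[0,1.22,-2.29,-3.6,0,0],[0,1.28,-2.95,-4.5,0,0]]])

```text
time_s: 22.58
tcp_pos: [0.5827, 0.0914, 0.0756]
ee_rot: [[-0.004, 0.014, -1.0], [-0.001, -1.0, -0.014], [-1.0, 0.001, 0.005]]
wrist_force: [-3.4, 0.9, 1.2]
gripper_width: 0.004
```

Call:
play_rows(plan=[[[0,0.42,-0.51,-0.9,0,0],[0,0.77,-1.07,-1.8,0,0],[0,1.03,-1.67,-2.7,0,0],[0,1.2,-2.31,-3.6,0,0],[0,1.27,-2.96,-4.5,0,0]]])

```text
time_s: 23.2
tcp_pos: [0.6127, 0.0788, 0.0754]
ee_rot: [[-0.004, 0.717, -0.698], [-0.001, -0.698, -0.717], [-1.0, -0.002, 0.004]]
wrist_force: [-2.1, -0.7, 0.5]
gripper_width: 0.003
```

```bash
python3 g.py;python3 mk.py .0905
```

```text
t 23.20 p [612.7  78.8  75.4] yaw_z -134.2 tiltx [-0.004 -0.001] F [-2.1 -0.7  0.5] M [-0.2   0.87  0.08] j [ 22.  29. -11.  -0. -50. 113.]
wheel in tool (y,z) mm [-30.  -29.7] r 0.0422
side n 18 mark off mm [-10.7   8.7] ang 141 turned 343
```

Call:
play_rows(plan=[[[0,0.39,-0.54,-0.9,0,0],[0,0.74,-1.1,-1.8,0,0],[0,1.0,-1.7,-2.7,0,0],[0,1.1,-2.02,-3.2,0,0]]])

```text
time_s: 23.75
tcp_pos: [0.6351, 0.0853, 0.0755]
ee_rot: [[-0.003, 0.976, -0.216], [-0.002, -0.216, -0.976], [-1.0, -0.003, 0.002]]
wrist_force: [-2.9, -2.2, 0.4]
gripper_width: 0.003
```

```bash
python3 g.py;python3 mk.py .091 pics/side9.png
```

```text
t 23.75 p [635.1  85.3  75.5] yaw_z -102.5 tiltx [-0.003 -0.002] F [-2.9 -2.2  0.4] M [-0.6   0.62  0.05] j [ 22.  31.  -7.   0. -52. 145.]
wheel in tool (y,z) mm [-30.3 -29.9] r 0.0425
side n 20 mark off mm [-15.2   1.8] ang 173 turned 16
```

View pics/side9.png

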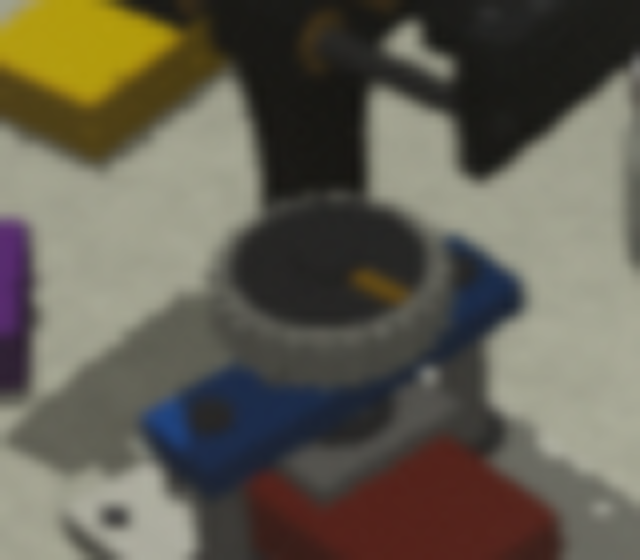

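```bash
python3 - <<'E'
from h import *
W=np.array([.612,.121])
p=cv2.imread("pics/side0.png");C=Cam("side");hs=cv2.cvtColor(p,cv2.COLOR_BGR2HSV)
v,u=np.nonzero((hs[...,0]>15)&(hs[...,0]<35)&(hs[...,1]>110)&(hs[...,2]>50))
q=C.plane(np.c_[u,v],.085)[:,:2]; k=np.hypot(*(q-W).T)<.026; m=q[k].mean(0)-W; print(k.sum(),m*1000,np.degrees(np.arctan2(m[1],m[0])))
E
```

```text
22 [-14.26917435   3.96196983] 164.48218796737294
```

Call:
play_rows(plan=[[[0,0.9,0.9,0,0,0],[0,2.0,2.0,0,0,0],[-3,2.5,2.5,0,0,0],[-6,2.5,2.5,0,0,0],[-8,2.5,2.5,0,0,0]]])

```text
time_s: 24.42
tcp_pos: [0.6561, 0.055, 0.1577]
ee_rot: [[0.001, 0.976, -0.22], [0.0, -0.22, -0.976], [-1.0, 0.001, -0.0]]
wrist_force: [-0.1, 0.8, 0.3]
gripper_width: 0.0
```

```bash
python3 mk.py .091 pics/side10.png; python3 g.py .5673 .1411 .13 157.5; cat > md.py <<'E'
from h import *
import sys
W=np.array([.612,.121]); ex=np.array([.9239,-.3827]); ey=np.array([.3827,.9239])
for n in sys.argv[1:]:
    C=Cam(n); p,d=r.capture(n); c=C.cloud(d); hs=cv2.cvtColor(p,cv2.COLOR_BGR2HSV)
    cv2.imwrite("pics/%s_t%d.png"%(n,round(r.sense()['time_s']*100)),p)
    m=((hs[...,0]<12)|(hs[...,0]>172))&(hs[...,1]>140)&(c[...,2]>.027)&(c[...,2]<.045)&(np.hypot(c[...,0]-.56,c[...,1]-.14)<.1)
    P=c[m]; 
    if len(P)<20: print(n,"few",len(P)); continue
    L=np.c_[(P[:,:2]-W)@ex,(P[:,:2]-W)@ey]*1000
    rc=cv2.minAreaRect(L.astype(np.float32)); print(n,"mould top clamp xy",L.min(0).round(1),L.max(0).round(1),"rect",np.round(rc[0],1),np.round(rc[1],1),round(rc[2],1),"z %.4f"%np.median(P[:,2]),len(P))
E
python3 md.py side
```

```text
side n 19 mark off mm [-15.5   2.1] ang 172 turned 15
t 24.48 p [657.5  55.3 160.6] yaw_z -102.6 tiltx [0.006 0.001] F [ 1.7 -0.2  2.7] M [-0.09 -0.08  0.03] j [ 19.  28.   0.   0. -62. 148.]
wheel in tool (y,z) mm [-58.7 -54.2] r 0.0799
row cm [  3.01 -10.69  -6.39] turn10deg [ 9.98 -0.04 -0.01]
side mould top clamp xy [-63.1 -18.6] [-1.  29.9] rect [-31.3   5.5] [62.2 47.7] 2.3 z 0.0347 444
```

View pics/side10.png

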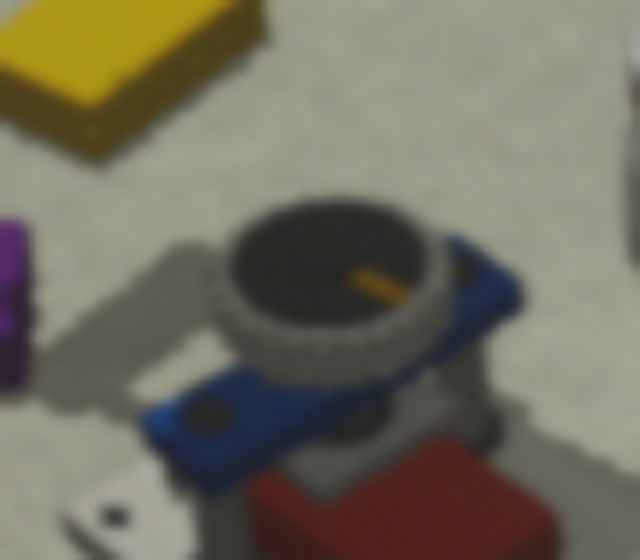

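The mark, at crop (380,288), is about 8° past its starting direction, so the wheel has turned about 728° (2.02 turns). The mould hasn't moved. Next I go over its bare front.

Call:
play_rows(plan=[[[0,-1,-0.6,1,0,0],[0,-2.5,-1.5,2,0,0],[0,-4.5,-2.7,3,0,0],[0,-6.5,-3.9,4,0,0],[0,-8.5,-5.1,5,0,0]]])

```text
time_s: 25.15
tcp_pos: [0.5822, 0.1242, 0.1547]
ee_rot: [[-0.003, 0.454, -0.891], [-0.001, -0.891, -0.454], [-1.0, -0.001, 0.003]]
wrist_force: [-0.8, 0.9, -0.5]
gripper_width: 0.008
```

```bash
python3 g.py .5673 .1411 .10 157.5
```

```text
t 25.15 p [582.2 124.2 154.7] yaw_z -153.0 tiltx [-0.003 -0.001] F [-0.8  0.9 -0.5] M [-0.08  0.07 -0.01] j [ 28.  22.  -9.  -0. -59.  89.]
wheel in tool (y,z) mm [ 16.4 -25.1] r 0.03
row cm [ 5.47 -2.17  0.54] turn10deg [ 4.95  0.02 -0.  ]
```

Call:
play_rows(plan=[[[1,-0.8,0.2,1,0,0],[2,-1.6,0.4,2,0,0],[3,-2.17,0.54,3,0,0],[4.5,-2.17,0.54,4,0,0],[5.5,-2.17,0.54,4.95,0,0]]])

```text
time_s: 25.78
tcp_pos: [0.5674, 0.1405, 0.0991]
ee_rot: [[-0.004, -0.382, -0.924], [-0.001, -0.924, 0.382], [-1.0, 0.003, 0.003]]
wrist_force: [-0.1, 0.1, -0.1]
gripper_width: 0.005
```

```bash
python3 g.py .5673 .1411 .034 157.5; python3 md.py side
```

```text
t 25.77 p [567.4 140.5  99.1] yaw_z 157.5 tiltx [-0.004 -0.001] F [-0.1  0.1 -0.1] M [-0.06  0.13  0.05] j [ 30.  25. -14.  -0. -51.  38.]
wheel in tool (y,z) mm [  1.  -48.7] r 0.0487
row cm [ 6.51 -0.07  0.01] turn10deg [ 0.    0.02 -0.01]
side mould top clamp xy [-62.2 -19.8] [-1.2 30.7] rect [-32.    5.6] [50.5 61. ] 89.1 z 0.0347 457
```

Call:
play_rows(plan=[[[2,0,0.05,0,0,0],[4,0,0.05,0,0,0],[5.5,0,0.05,0,0,0],[6.1,0,0.05,0,0,0],[6.1,0,0.05,0,0,0]]])

```text
time_s: 26.45
tcp_pos: [0.5673, 0.1411, 0.0397]
ee_rot: [[-0.002, -0.375, -0.927], [-0.001, -0.927, 0.375], [-1.0, 0.002, 0.002]]
wrist_force: [0.2, 1.1, -0.4]
gripper_width: 0.004
```

```bash
python3 g.py .5673 .1411 .034 157.5
```

```text
t 26.45 p [567.3 141.1  39.7] yaw_z 158.0 tiltx [-0.002 -0.001] F [ 0.2  1.1 -0.4] M [-0.06  0.07  0.06] j [ 30.  29. -18.  -0. -43.  38.]
wheel in tool (y,z) mm [  1.9 -49. ] r 0.049
row cm [0.57 0.   0.  ] turn10deg [ 0.05  0.01 -0.01]
```

Call:
play_rows(plan=[[[0.3,0,0,0,0,0],[0.5,0,0,0,0,0],[0.6,0,0,0,0,0],[0.6,0,0,0,0,0]]])

```text
time_s: 26.95
tcp_pos: [0.5674, 0.1413, 0.0345]
ee_rot: [[-0.001, -0.375, -0.927], [-0.0, -0.927, 0.375], [-1.0, 0.001, 0.001]]
wrist_force: [-0.0, -0.1, 3.7]
gripper_width: 0.009
```

```bash
python3 g.py .5673 .1411 .034 157.5
```

```text
t 26.95 p [567.4 141.3  34.5] yaw_z 158.0 tiltx [-0.001 -0.   ] F [-0.  -0.1  3.7] M [-0.08  0.49  0.02] j [ 30.  30. -18.  -0. -43.  38.]
wheel in tool (y,z) mm [  2.1 -49. ] r 0.0491
row cm [ 0.05  0.02 -0.  ] turn10deg [ 0.05  0.01 -0.01]
```

Call:
play_rows(plan=[[[0.12,0,0,0,0,0],[0.12,0,0,0,0,0]]])

```text
time_s: 27.2
tcp_pos: [0.5674, 0.1413, 0.0344]
ee_rot: [[-0.001, -0.375, -0.927], [-0.001, -0.927, 0.375], [-1.0, 0.001, 0.001]]
wrist_force: [-3.1, 0.1, 10.7]
gripper_width: 0.007
```

Call:
play_rows(plan=[[[0,0,0.3,0,0,0],[0,0,0.8,0,0,0],[0,0,1.3,0,0,0],[0,0,1.8,0,0,0],[0,0,2.3,0,0,0]]])

```text
time_s: 27.82
tcp_pos: [0.5482, 0.1508, 0.0344]
ee_rot: [[0.004, -0.375, -0.927], [0.001, -0.927, 0.375], [-1.0, -0.003, -0.003]]
wrist_force: [1.2, -1.0, 5.9]
gripper_width: 0.003
```

```bash
python3 g.py; python3 md.py side; ls -t pics|head -1
```

```text
t 27.82 p [548.2 150.8  34.4] yaw_z 158.0 tiltx [0.004 0.001] F [ 1.2 -1.   5.9] M [-0.33 -0.52  0.04] j [ 32.  28. -21.   0. -41.  36.]
wheel in tool (y,z) mm [  3.7 -70.3] r 0.0704
side mould top clamp xy [-83.6 -17. ] [-19.1  32.3] rect [-52.   9.] [62.6 48.5] 3.8 z 0.0345 312
side_t2788.png
```

Call:
play_rows(plan=[[[0.06,0,0.5,0,0,0],[0.08,0.03,1.1,0,0,0],[0.1,0.06,1.8,0,0,0],[0.11,0.1,2.5,0,0,0],[0.12,0.1,3.1,0,0,0]]])

```text
time_s: 28.5
tcp_pos: [0.5206, 0.1623, 0.0344]
ee_rot: [[0.007, -0.374, -0.928], [0.003, -0.928, 0.374], [-1.0, -0.005, -0.005]]
wrist_force: [3.0, -1.8, 8.8]
gripper_width: 0.002
```

```bash
python3 g.py; python3 md.py side; ls -t pics|head -1
```

```text
t 28.50 p [520.6 162.3  34.4] yaw_z 158.1 tiltx [0.007 0.003] F [ 3.  -1.8  8.8] M [-0.51 -0.87 -0.08] j [ 34.  26. -24.   0. -39.  34.]
wheel in tool (y,z) mm [   4.1 -100.2] r 0.1003
side mould top clamp xy [-113.5  -17.4] [-42.7  31.6] rect [-78.7   8.2] [69.3 48.5] 3.3 z 0.0348 317
side_t2855.png
```

Call:
play_rows(plan=[[[0,0,0.5,0,0,0],[0,0,0.8,0,0,0],[0,0,0.8,0,0,0],[-0.3,0,0.8,0,0,0],[-1.5,0,0.8,0,0,0]]])

```text
time_s: 29.18
tcp_pos: [0.5083, 0.163, 0.0461]
ee_rot: [[-0.005, -0.376, -0.927], [-0.002, -0.927, 0.376], [-1.0, 0.004, 0.004]]
wrist_force: [0.4, 0.5, -0.2]
gripper_width: 0.007
```

Call:
play_rows(plan=[[[-3,0,0,0,0,0],[-8,0,2,0,0,0],[-10,5,6,0,0,0],[-10,10,10,0,0,0],[-10,16,10,0,0,0]]])

```text
time_s: 29.8
tcp_pos: [0.3555, 0.0543, 0.1474]
ee_rot: [[-0.002, -0.372, -0.928], [0.0, -0.928, 0.372], [-1.0, 0.001, 0.001]]
wrist_force: [0.8, -1.0, 0.7]
gripper_width: 0.005
```

```bash
python3 g.py; python3 md.py side top; ls -t pics|head -2
```

```text
t 29.80 p [355.5  54.3 147.4] yaw_z 158.2 tiltx [-0.002  0.   ] F [ 0.8 -1.   0.7] M [-0.17 -0.03 -0.  ] j [ 35.  -0. -40.  -0. -50.  33.]
wheel in tool (y,z) mm [-157.3 -213.3] r 0.265
side mould top clamp xy [-121.5  -17.9] [-42.1  31.8] rect [-82.    7.2] [78.4 48.8] 1.7 z 0.0351 755
top mould top clamp xy [-119.   -21.2] [-39.9  28. ] rect [-79.3   3.7] [78.1 48.6] 2.2 z 0.0332 882
top_t2990.png
side_t2985.png
```

```bash
python3 mk.py .091; python3 - <<'E'
from h import *
a=cv2.imread("pics/top_t2990.png")[120:270,115:315];b=cv2.imread("pics/side_t2985.png")[140:290,125:325]
cv2.imwrite("pics/fin.png",np.hstack([cv2.resize(x,(400,300),interpolation=cv2.INTER_CUBIC) for x in(a,b)]))
c=Cam("top").cloud(r.capture("top")[1])
for nm,(u,v) in dict(jar=(298,204),spare=(178,141),tub=(149,190)).items():
    P=c[v-25:v+25,u-25:u+25].reshape(-1,3); P=P[(P[:,2]>.012)&(P[:,2]<.078)&(np.hypot(*(P[:,:2]-c[v,u,:2]).T)<.05)]; print(nm,P[:,:2].mean(0))
E
python3 g.py
```

```text
side n 21 mark off mm [-15.2   1.6] ang 174 turned 17
jar [ 0.5692119  -0.02388338]
spare [0.70192882 0.22812229]
tub [0.60235032 0.28867204]
t 30.00 p [357.5  54.3 147.6] yaw_z 157.9 tiltx [-0.  0.] F [-0.5  0.4 -0.2] M [-0.06  0.1   0.06] j [ 35.   0. -40.  -0. -50.  33.]
wheel in tool (y,z) mm [-157.6 -210.7] r 0.2631
```

View pics/fin.png

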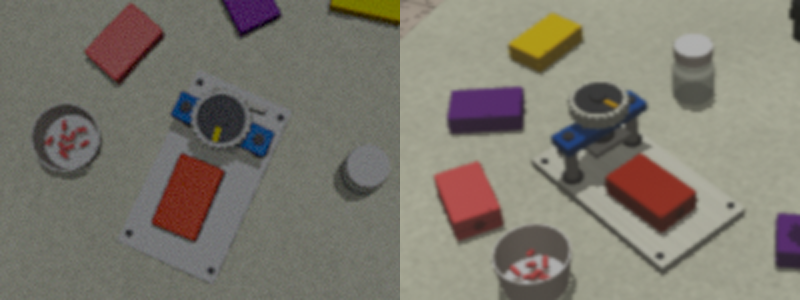

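The top half of the picture pair shows the mould flat on the base at (188,197), well clear of the clamp. The mark, at (217,133), points to the front. The spare, jar and tub haven't moved, so I hand in.

```bash
python3 -c "
from station import r
print(r.finish_job())"
```

```text
the job is handed in; nothing more can be done
None
```

The red mould is free of the clamp and lying flat on its base. I handed the job in at about 30 s, with no verdict reported.

- **Handwheel:** I rolled it counter-clockwise with the shut fingertip against the ribs, in three strokes. The side camera puts the turn at about 728° (2.02 turns), counted from where the mark appeared at the start. The forces I read after each move stayed under about 7 N. The tip lost its grip on the ribs once in the second stroke, so I pressed it back in and went on. The mould hadn't moved when the wheel was done.
- **Mould:** I drew it about 59 mm out of the open front with the tip pressing its top at 6 to 11 N. Its rear edge is now about 40 mm in front of the screw axis, and the plate's front edge is at 20 mm. Its top is 33 to 35 mm above the bench, as expected for lying flat.
- **Bystanders:** the spare mould, powder jar and wax tub are within 0.1 mm of where they started, and the arm touches nothing.
- **Disagreements:** the two cameras differ by 2 to 3 mm on the mould's position. The side view also read the mark about 7° off at the start, and I corrected the turn count for that.

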